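# Clamp a spice jar in the ratchet jar clamp

### The job

Fix the spice jar in the jar clamp so that its tight cap can be unscrewed: stand the jar upright on the clamp's narrow raised rail between the jaws and let go of it, then pump the clamp's trigger until the sliding jaw's sprung pad presses the jar into the V-shaped jaw and the pad is pushed about halfway in. Move the jaw only with the trigger (do not push it or its pad by hand), never force the pad nearly all the way in, which would crack the jar, and leave the other things alone. The program finishes while the gripper is still holding the trigger squeezed.

Things in the scene. Friction and masses are not known exactly. Their poses are not given: they have to be found in the camera images.
- spice_jar: upright round glass spice jar with a green screw cap, 46 mm diameter, 106 mm high, 0.1 kg; the only one standing loose on the open worktop, to the left of the clamp. Origin: centre of its underside, z up. Beware of the wall cupboard over the far part of the worktop (x over 0.6, from 0.49 m up): swing the arm drawn in.
- clamp: black and steel one-hand ratchet clamp fixed to the worktop; base plate 240 x 84 mm, 14 mm high. Its x axis: the way the sliding jaw advances (roughly to the robot's left); z up. Origin: on the worktop under the jar's place. Along x in mm: V jaw +7 to +45, rail -25 to +19, sliding jaw, housing -168 to -112 (38 wide, top 88 high) with the handle on top, toothed rod to -222 at height 40 to 55.
- rail_top (a point): the jar's place, on top of the narrow steel rail (20 mm wide, 44 mm long, top 35 mm above the worktop). A 46 mm jar standing centred here just touches both faces of the V jaw; a jar placed up to 8 mm short of it (towards the sliding jaw) is pushed home by the pad. Axes as the clamp's.
- fixed_jaw: steel V-shaped fixed jaw (two faces at 45 degrees, each 34 mm wide, from 38 to 88 mm above the worktop) at the +x end of the rail, open towards the sliding jaw. It does not move. Origin and axes are those of the clamp.
- jaw_travel (a joint): advance of the sliding jaw in m, 0 (fully back) to 0.06. With the pad out, the pad's front face lies at x = -0.053 + jaw_travel in the clamp's axes, so it reaches a centred jar at about 0.030. The jaw stays where it is when the trigger is let go (friction, 16 N). Starts at 0.006 to 0.022.
- sliding_jaw: dark block 13 x 36 mm, 39 to 85 mm above the worktop, that carries the sprung pad; driven by the trigger only. Origin = the clamp's origin moved along x by jaw_travel.
- pad_in (a joint): how far the sprung pad is pushed into the sliding jaw, in m: 0 out, 0.03 right in; 400 N/m, so 0.015 (half) is 6 N on the jar.
- pad_face: round rubber pad, 30 mm diameter, 8 mm thick, centre 65 mm above the worktop, on a plunger of 30 mm free length in front of the sliding jaw. Origin = the clamp's origin moved along x by jaw_travel - pad_in.
- trigger (a joint): 0 let go (leans forward 0.42 rad), 0.42 fully squeezed (upright). A spring returns it. Each full squeeze after a full release advances the jaw by one tooth, 6 mm (the first by 3 to 9 mm); releasing by less than 0.3 rad may miss the tooth. Squeezing takes up to about 15 N at the trigger's top. Let go, the jaw stays.
- trigger_lever: aluminium trigger, 10 x 20 mm, in front (+x) of the fixed black grip (12 x 26 mm, top 140 mm above the worktop). Origin on its hinge, at clamp x = -0.135, 75 mm up; top end 63 mm from the hinge. Clamp x in mm: grip's rear face -160; trigger's front face -130 when squeezed (30 over both), its top out to -107 when let go (53 over both).
- squeeze_point (a point): TCP place for pumping, 122 mm above the worktop, midway between the grip's rear face and the squeezed trigger's front face; tool down, closing along the clamp's x. An 85 mm open hand clears the released trigger by only about 4 mm here, so come down about 9 mm farther along +x, then shift back.
- pepper_mill: wooden pepper mill, 58 mm diameter, 130 mm high; leave alone. Origin: centre of its underside.
- garlic: garlic bulb, 56 mm; leave alone. Origin: centre of its underside.
- shaker: small dark shaker, 31 mm diameter, 42 mm high; leave alone. Origin: centre of its underside.
There are look-alikes about, which are no part of the job. What is shaped like the spice_jar but black or pink is not meant.

How it is judged:
By the outcome, as a careful person would: the job done as asked, in the order asked, and still so for the second after the job is handed in, while the arm keeps its last pose, push and grip.
It also fails if it takes over 54 s, if anything falls off the work surface, if the arm or the gripper's body presses on something with over 40 N, if the wrist force passes 120 N, or if a joint passes its speed limit or range.

### The arm

A 6-joint arm with a two-finger parallel gripper is mounted at the origin on a cart in front of the work surface, level with it; the furniture and walls round the work are solid. World frame = base frame: x ahead of the robot, y to its left, z up, the work surface at z = 0. Lengths are in m, angles in rad, forces in N, time in s.
With the tool pointing down it reaches from about 0.35 to 0.975 m from the base axis. Payload 4.9 kg.
Tool frame: the origin (TCP) lies between the finger pads, 19 mm behind the fingertips; this is the grasp point; z points along the fingers, y is the line along which they close (so a half turn about z gives the same grasp; the last joint's range is limited). The gripper opens to 85 mm and grips with 20 to 120 N. Pads are 22 mm wide; open, the fingers measure 114 mm over their backs; the gripper's body (76 mm by 85 mm) begins 54 mm behind the grasp point. The pads swing forward as they close: fully open they stand 13 mm farther back than shut.
Start: joints at [1.198, 0.053, 1.613, -0, 1.476, -0.119], TCP at [0.157, 0.605, 0.25] pointing down, gripper open.
Joint ranges: [-3.01, 3.01], [-1.01, 2.22], [0.06, 2.58], [-1.02, 4.17], [0.09, 2.62], [-3.14, 3.14]. Speed limits (rad/s): [2.57, 2.57, 3.14, 3.14, 3.14, 3.14].

### API

Orientations are given as a unit quaternion [w, x, y, z].
In Python, from plant import * gives the robot as it stands.
- The arm moves only by the tool jog_arm, never from a script. Its argument "moves" is a list that holds one entry, the list of rows, each a list of 7 numbers: the finger opening in cm, from 0 to 8.54, then the shift along the tool's x, y, z in cm, then the turn, a rotation vector about the tool's x, y, z in rad. A call has 1 to 20 rows; each row shifts and turns the commanded pose from where the row before left it, along the tool's axes as they then stand; what a row does not reach is not made up. A row lasts 1/12 s, in which the tool goes at most 41.7 mm and 7.16 degrees, less where a joint would pass 70% of its speed; a pose out of reach is approached as far as the arm can. A call is refused whole if a number of a shift passes 4.17 or a number of a turn 0.125, either way. A call with a gripper value outside its range is refused whole. The fingers move at their own pace and stop on an object; the grip force is fixed at half the most. Time passes only in rows, so rows that do not move let the fingers close. It gives the time, the measured TCP pose, the force, the opening and the grip force at its end, in the units of the state.
- state(): the state, without advancing time (a new reading comes with each control period).
- grab_frame(name): name is "scene" or "side" or "wrist"; returns a dict with "color" (400x640x3 uint8, blue, green, red), "depth" (400x640 float32, m along the optical axis (not along the pixel's ray), 0 where there is no reading), "fx", "fy", "cx", "cy" (pixels), "R" (3x3) and "t" (3): a world point X has camera coordinates R X + t. Camera axes: x right, y down, z forward; pixel columns grow to the right and rows downward; lengths in m; the calibration is good to about 2 mm. A picture is of the moment at which its call begins.
- job_done(): hands the job in; it is judged then, once.
Trained networks look in a picture, given as the dict that the camera call returned (one of the last four; its "shot" number tells which), for a name from the list of things; names that differ only in an ending like _2 or _b are one class to them, and where a whole thing is asked for, a point or a joint stands for the part that bears it (a point fixed in the world has none). Each returns a list of dicts, best first, with "p" (0 to 1); they miss things now and then, are a little off and sometimes report something else, mostly with a low value. They report only what shows in the picture. A call takes as long as a camera call. They do not tell look-alikes from the thing itself.
- recognise(name, picture): "rect" ([centre column, centre row, width, height] in pixels, round what is visible of it).
- regions_of(name, picture): "pixels" (400x640 bool, what is visible of it) and "rect" ([centre column, centre row, width, height] in pixels, round what is visible of it).
The state is a dict: "time": time; "joint_pos": joint angles; "joint_vel": joint speeds; "joint_efforts": joint torques, N m; "tool_pos": TCP position; "tool_rot": TCP orientation; "contact_force": force on the tool from outside, world axes, zero at the start; "ft_torque": the same for the moment, N m; "gripper_width": opening from 0.0 (shut) to 1.0 (fully open); "grasp_force": force on a finger pad.
Only numpy, scipy, OpenCV 4.12 (cv2) and the standard library are available. Lean on these libraries where they do the work, as an engineer would, in place of code of your own. Each camera call takes 0.05 s, during which the arm holds its last target. There are 200 camera calls.

## Working session

There is one attempt and no reset: what is moved stays moved. The work goes in short steps, Python scripts to look and compute and a tool call to move; the robot and the scene stay as the last step left them, time stands still between calls to the robot, and variables do not carry over. Pictures are saved under pics/ and viewed, at most 10 in all, crops included, and the job is handed in when it is done.

Besides the shell and the picture viewer there is one more tool, called after "Call:" in YAML: its name, and indented under it one key for each argument. jog_arm: Moves the arm, as the interface text tells. Its arguments: {"type":"object","properties":{"moves":{"type":"array"}},"required":["moves"]}

```bash
mkdir -p pics; ls
python3 - <<'E'
from plant import *
import cv2,numpy as np,pickle
fs={}
for n in("scene","side"):
    f=grab_frame(n);fs[n]=f;cv2.imwrite(f"pics/{n}1.png",f["color"]);print(n,-f["R"].T@f["t"])
    for o in("spice_jar","clamp","trigger_lever","sliding_jaw","fixed_jaw"):
        print(o,[(round(d["p"],2),np.round(d["rect"]).tolist()) for d in recognise(o,f)][:4])
pickle.dump(fs,open("f1.pkl","wb"))
s=state();print(s["time"],s["tool_pos"],s["tool_rot"])
E
```

```text
pics
scene [0.13003686 0.6434216  0.87270313]
spice_jar [(0.98, [258.0, 302.0, 27.0, 40.0]), (0.83, [241.0, 269.0, 26.0, 34.0]), (0.7, [292.0, 270.0, 23.0, 29.0]), (0.61, [310.0, 310.0, 23.0, 36.0])]
clamp [(0.79, [350.0, 182.0, 51.0, 79.0]), (0.17, [357.0, 172.0, 14.0, 15.0])]
trigger_lever []
sliding_jaw [(0.64, [361.0, 157.0, 6.0, 9.0]), (0.53, [357.0, 173.0, 11.0, 15.0])]
fixed_jaw [(0.75, [341.0, 203.0, 16.0, 29.0])]
side [ 0.38057028 -0.63509743  0.67003395]
spice_jar [(0.9, [322.0, 154.0, 16.0, 29.0]), (0.8, [293.0, 166.0, 17.0, 38.0]), (0.79, [292.0, 144.0, 15.0, 28.0]), (0.75, [261.0, 161.0, 19.0, 41.0])]
clamp [(0.82, [331.0, 255.0, 62.0, 97.0]), (0.36, [348.0, 166.0, 20.0, 38.0])]
trigger_lever [(0.45, [333.0, 244.0, 10.0, 26.0])]
sliding_jaw [(0.69, [395.0, 304.0, 16.0, 23.0]), (0.46, [325.0, 248.0, 9.0, 17.0])]
fixed_jaw [(0.56, [317.0, 220.0, 22.0, 26.0])]
0.6 [0.15693942 0.60497379 0.25007242] [2.08681430e-05 1.26565390e-01 9.91958264e-01 6.48840514e-05]
```

Run:
```python
import cv2,numpy as np
a=cv2.imread("pics/scene1.png")[110:370,180:440];b=cv2.imread("pics/side1.png")[110:370,220:480]
cv2.imwrite("pics/both.png",cv2.resize(np.hstack([a,b]),(800,400),interpolation=cv2.INTER_CUBIC))
```

```text
(no output)
```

View pics/both.png

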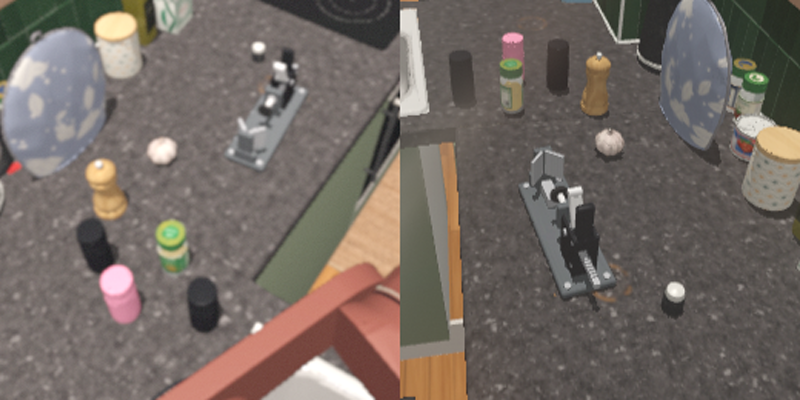

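View pics/scene1.png

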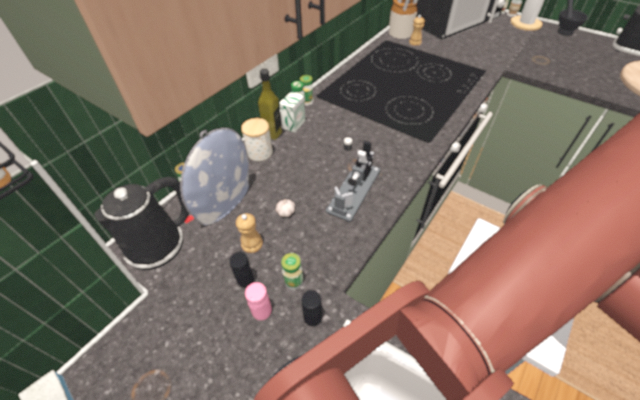

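The scene view shows the green-capped jar at about (292,270), with black and pink look-alikes around it. The clamp is at (353,183), and the mill, garlic and shaker are at (249,232), (286,208) and (348,143). In the side view the jar is at (293,166) and the clamp at (331,255).

```bash
cat > h.py <<'E'
import numpy as np,cv2,pickle
def cloud(f):
    v,u=np.mgrid[0:400,0:640];z=f["depth"]
    P=np.stack([(u-f["cx"])/f["fx"]*z,(v-f["cy"])/f["fy"]*z,z],-1)
    W=(P-f["t"])@f["R"]; W[z==0]=np.nan; return W
def proj(f,X):
    c=f["R"]@np.array(X)+f["t"];return np.array([f["fx"]*c[0]/c[2]+f["cx"],f["fy"]*c[1]/c[2]+f["cy"]])
def box(W,c,w,h):
    u,v=c;return W[v-h//2:v+h//2+1,u-w//2:u+w//2+1].reshape(-1,3)
def circ(P):  # least-squares circle centre xy
    A=np.c_[2*P[:,:2],np.ones(len(P))];s=np.linalg.lstsq(A,(P[:,:2]**2).sum(1),rcond=None)[0]
    return s[:2],np.sqrt(s[2]+s[:2]@s[:2])
def tri(fa,a,fb,b):
    M=[];r=[]
    for f,p in((fa,a),(fb,b)):
        d=np.array([(p[0]-f["cx"])/f["fx"],(p[1]-f["cy"])/f["fy"],1]);d=f["R"].T@d;d/=np.linalg.norm(d)
        Q=np.eye(3)-np.outer(d,d);M.append(Q);r.append(Q@(-f["R"].T@f["t"]))
    return np.linalg.solve(sum(M),sum(r))
E
python3 - <<'E'
from h import *
fs=pickle.load(open("f1.pkl","rb"))
for n,jc,cc,(w,h) in(("scene",(292,270),(353,183),(60,90)),("side",(293,166),(331,255),(80,110))):
    f=fs[n];W=cloud(f)
    J=box(W,jc,27,44);J=J[J[:,2]>0.02];t=J[J[:,2]>np.nanpercentile(J[:,2],99)-.008]
    print(n,"jar top",t.mean(0).round(4),len(t),"z99",np.nanpercentile(J[:,2],99),"med",np.nanmedian(J,0))
    b=J[(J[:,2]>.02)&(J[:,2]<.095)];print(" body circ",circ(b),len(b))
    C=box(W,cc,w,h);p=C[(C[:,2]>.009)&(C[:,2]<.02)];
    r=cv2.minAreaRect((p[:,:2]*1000).astype(np.float32));print(" plate",r,len(p))
    c=C[C[:,2]>.03];print(" clamp hi",np.nanmedian(c,0),np.nanmax(c[:,2]))
    k=f["color"];
E
```

```text
scene jar top [0.4669 0.3238 0.1057] 257 z99 0.10858212212655823 med [0.45903277 0.33109929 0.09411332]
 body circ (array([0.46879725, 0.322245  ]), np.float64(0.022550821301688607)) 283
 plate ((524.86962890625, -67.47373962402344), (136.83895874023438, 318.6876525878906), 22.87566566467285) 881
 clamp hi [ 0.50763169 -0.05114426  0.07336853] 0.1443710574109775
side jar top [0.4649 0.3155 0.1051] 110 z99 0.10764613287282734 med [0.4658304  0.30515006 0.07288097]
 body circ (array([0.4723076 , 0.35776351]), np.float64(0.05736371828078312)) 389
 plate ((522.1441040039062, 7.4194793701171875), (342.6421203613281, 173.76707458496094), 72.93231201171875) 1390
 clamp hi [ 0.50892826 -0.08806983  0.0728345 ] 0.14173103197828463
```

Run:
```python
from h import *
fs=pickle.load(open("f1.pkl","rb"))
f=fs["scene"];W=cloud(f)
for n,c in(("blackA",(242,268)),("pink",(258,300)),("blackB",(312,307)),("mill",(249,232)),("garlic",(286,208)),("shaker",(348,143))):
    B=box(W,c,25,34);B=B[B[:,2]>.025];print(n,np.nanmedian(B,0).round(3),np.nanpercentile(B[:,2],98).round(3))
# plate: per-pixel height 8..20mm inside clamp window, histogram-based extents along fitted direction
for n,(c,w,h) in(("scene",((353,183),60,90)),("side",((331,255),80,110))):
    C=box(cloud(fs[n]),c,w,h);C=C[C[:,2]>.032];m=C[:,:2].mean(0);_,_,V=np.linalg.svd(C[:,:2]-m,full_matrices=False);print(n,m,V[0],np.percentile((C[:,:2]-m)@V[0],[0,2,98,100]))
```

```text
blackA [0.563 0.398 0.094] 0.108
pink [0.473 0.436 0.1  ] 0.108
blackB [0.364 0.38  0.103] 0.108
mill [0.626 0.307 0.09 ] 0.127
garlic [0.626 0.162 0.037] 0.055
shaker [ 0.627 -0.181  0.042] 0.133
scene [ 0.5114954  -0.03565956] [ 0.26350766 -0.9646573 ] [-0.11892016 -0.11587191  0.17950929  0.1918363 ]
side [ 0.5124402  -0.05626553] [-0.01866884 -0.99982572] [-0.20794756 -0.19479344  0.11002938  0.12263324]
```

Call:
jog_arm:
  moves:
    - [[8.5,-3.5,-1.5,0,0,0,0],[8.5,-3.5,-1.5,0,0,0,0],[8.5,-3.5,-1.5,0,0,0,0],[8.5,-3.5,-1.5,0,0,0,0],[8.5,-3.5,-1.5,0,0,0,0],[8.5,-3.5,-1.5,0,0,0,0],[8.5,-3.5,-1.5,0,0,0,0],[8.5,-3.5,-1.5,0,0,0,0],[8.5,0,0,0,0,0,0],[8.5,0,0,0,0,0,0]]

```text
time: 1.43
tool_pos: [0.3992, 0.4173, 0.2501]
tool_rot: [-0.0, 0.128, 0.992, 0.0]
contact_force: [-0.2, 0.5, -0.1]
gripper_width: 0.998
grasp_force: 0.0
```

Run:
```python
from plant import *
from h import *
f=grab_frame("wrist");pickle.dump(f,open("w1.pkl","wb"));cv2.imwrite("pics/w1.png",f["color"])
print(-f["R"].T@f["t"],f["R"][2],f["fx"])
for d in recognise("spice_jar",f)[:5]: print(d["p"],d["rect"])
print("expect",proj(f,[.467,.323,.106]))
```

```text
[0.32753027 0.43692348 0.37489123] [ 0.2762902  -0.07281208 -0.95831212] 323.23700129233976
0.95 [342.8, 319.5, 43.3, 74.6]
0.87 [255.6, 260.7, 56.1, 81.0]
0.82 [358.6, 248.4, 49.9, 79.9]
0.75 [265.3, 160.7, 62.0, 65.5]
0.16 [50.8, 323.1, 101.4, 91.3]
expect [243.7918646  281.97584092]
```

View pics/w1.png

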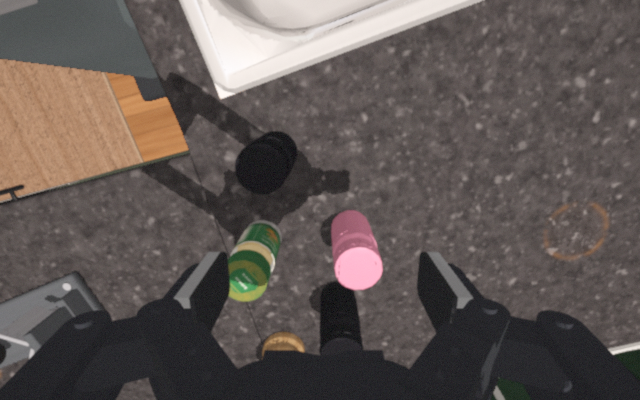

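The wrist view shows the jar's green cap centred near (249,281), which agrees with the predicted (244,282). Next I'll look at the clamp from close up.

Call:
jog_arm:
  moves:
    - [[8.5,-0.9,-3.7,-0.4,0,0,0],[8.5,-0.9,-3.7,-0.4,0,0,0],[8.5,-0.9,-3.7,-0.4,0,0,0],[8.5,-0.9,-3.7,-0.4,0,0,0],[8.5,-0.9,-3.7,-0.4,0,0,0],[8.5,-0.9,-3.7,-0.4,0,0,0],[8.5,-0.9,-3.7,-0.4,0,0,0],[8.5,-0.9,-3.7,-0.4,0,0,0],[8.5,-0.9,-3.7,-0.4,0,0,0],[8.5,-0.9,-3.7,-0.4,0,0,0],[8.5,-0.9,-3.7,-0.4,0,0,0],[8.5,0,0,0,0,0,0],[8.5,0,0,0,0,0,0]]

```text
time: 2.62
tool_pos: [0.3914, -0.0009, 0.2944]
tool_rot: [0.001, 0.128, 0.992, 0.0]
contact_force: [0.4, 0.3, 0.2]
gripper_width: 0.993
grasp_force: 0.0
```

Run:
```python
from plant import *
from h import *
f=grab_frame("wrist");pickle.dump(f,open("w2.pkl","wb"));cv2.imwrite("pics/w2.png",f["color"])
print(-f["R"].T@f["t"])
for o in("fixed_jaw","sliding_jaw","pad_face","trigger_lever","clamp"):
  for d in recognise(o,f)[:2]: print(o,d["p"],d["rect"])
g=pickle.load(open("w1.pkl","rb"));W=cloud(g)
J=box(W,(252,262),56,84);J=J[(J[:,2]>.02)&(np.hypot(J[:,0]-.467,J[:,1]-.323)<.04)]
print(np.nanpercentile(J[:,2],99));b=J[J[:,2]<.1];print(circ(b),len(b));t=J[J[:,2]>.1];print(t.mean(0),t.min(0),t.max(0))
```

```text
[0.31961557 0.01859458 0.41915721]
fixed_jaw 0.98 [394.8, 237.2, 47.3, 71.4]
fixed_jaw 0.58 [482.4, 289.6, 26.5, 21.0]
sliding_jaw 0.76 [304.1, 273.6, 20.2, 40.9]
sliding_jaw 0.51 [593.6, 293.8, 92.7, 83.4]
pad_face 0.79 [337.8, 262.1, 13.9, 21.9]
trigger_lever 0.88 [279.1, 302.9, 26.2, 39.9]
trigger_lever 0.31 [337.6, 262.5, 11.9, 22.7]
clamp 0.81 [323.2, 266.1, 191.1, 148.1]
0.10764579266412287
(array([0.46551838, 0.32301278]), np.float64(0.022704327697968592)) 1475
[0.46452489 0.32685004 0.10594202] [0.44281967 0.30508178 0.10000397] [0.48766426 0.3455074  0.10878998]
```

View pics/w2.png

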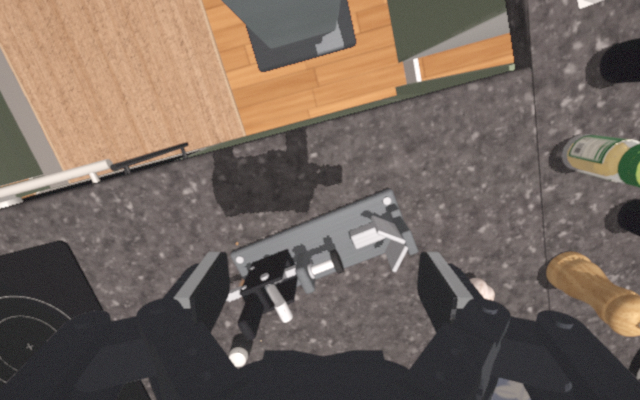

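The wrist view shows the clamp's near plate edge running from (233,252) to (393,190). The V jaw is at (395,240), the rail at (365,238), the pad at (338,262) and the trigger and grip around (275,295).

Run:
```python
from h import *
f=pickle.load(open("w2.pkl","rb"));W=cloud(f)
C=W[185:330,225:425].reshape(-1,3);C=C[~np.isnan(C[:,2])]
h,e=np.histogram(C[:,2],np.arange(-.004,.15,.004));print(list(zip(e.round(3).tolist(),h.tolist())))
fs=pickle.load(open("f1.pkl","rb"));
# BEV: colour by height of all three clouds, 1mm -> 2px, x 0.40..0.62 (rows), y 0.12..-0.22 (cols)
im=np.zeros((500,760,3),np.uint8)
best=np.full((250,380),-1.);
for g in(f,fs["side"]):
    Q=cloud(g);m=(Q[...,2]>-.01)&(Q[...,2]<.16)
    P=Q[m];col=g["color"][m];i=((.62-P[:,0])*1000).astype(int);j=((.14-P[:,1])*1000).astype(int)
    for a,b,c,z in zip(i,j,col,P[:,2]):
        if 0<=a<250 and 0<=b<380 and z>best[a,b]: best[a,b]=z
v=cv2.applyColorMap((np.clip(best,0,.15)/.15*255).astype(np.uint8),cv2.COLORMAP_JET);v[best<0]=0
cv2.imwrite("pics/bev.png",cv2.resize(v,(760,500),interpolation=cv2.INTER_NEAREST))
```

```text
[(-0.004, 3255), (0.0, 13162), (0.004, 51), (0.008, 256), (0.012, 5064), (0.016, 370), (0.02, 92), (0.024, 101), (0.028, 104), (0.032, 371), (0.036, 314), (0.04, 181), (0.044, 198), (0.048, 267), (0.052, 259), (0.056, 181), (0.06, 190), (0.064, 242), (0.068, 358), (0.072, 268), (0.076, 330), (0.08, 369), (0.084, 701), (0.088, 644), (0.092, 54), (0.096, 59), (0.1, 61), (0.104, 61), (0.108, 65), (0.112, 64), (0.116, 70), (0.12, 66), (0.124, 80), (0.128, 122), (0.132, 201), (0.136, 89), (0.14, 44), (0.144, 0)]
```

View pics/bev.png

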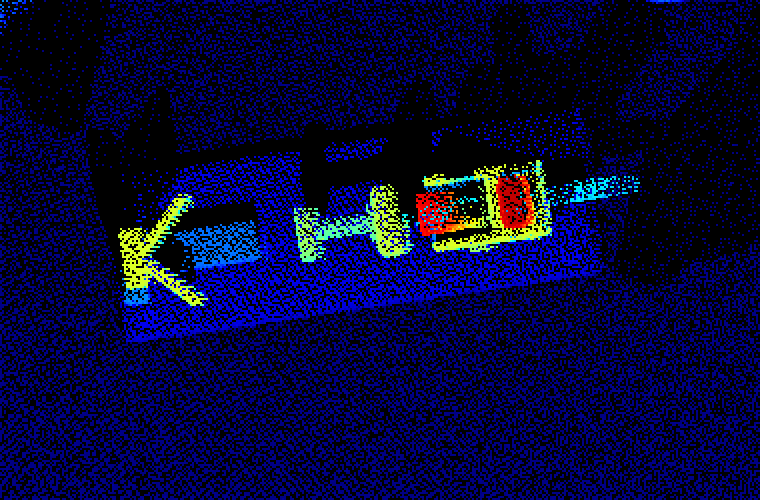

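The height map shows the plate edge from (127,341) to (602,275), the V around (150,255), the rail up to column 260, and the pad at column 305. The grip is at (515,200) and the trigger top at (430,212). Now I'll fit those features.

Run:
```python
from h import *
f=pickle.load(open("w2.pkl","rb"));fs=pickle.load(open("f1.pkl","rb"))
for nm,g in(("wrist",f),("side",fs["side"])):
    P=cloud(g).reshape(-1,3);P=P[(P[:,0]>.42)&(P[:,0]<.58)&(P[:,1]>-.19)&(P[:,1]<.09)&(P[:,2]>.008)]
    pl=P[P[:,2]<.018]
    # near edge: per y-bin min x
    ys=np.arange(-.15,.07,.004);E=[]
    for y in ys:
        q=pl[abs(pl[:,1]-y)<.002]
        if len(q)>3: E.append((y,np.percentile(q[:,0],1)))
    E=np.array(E);c=np.polyfit(E[:,0],E[:,1],1)
    for _ in range(3):
        r=E[:,1]-np.polyval(c,E[:,0]);k=abs(r-np.median(r))<.003;c=np.polyfit(E[k,0],E[k,1],1)
    ex=np.array([c[0],1]);ex/=np.linalg.norm(ex);ey=np.array([-ex[1],ex[0]])
    O=np.array([np.polyval(c,.036),.036])-ey*.042   # provisional origin
    L=(P[:,:2]-O)@np.c_[ex,ey];z=P[:,2]
    def rng(n,m):
        a=L[m]; print("  ",n,m.sum(),"x",np.percentile(a[:,0],[1,5,50,95,99]).round(4)*1000,"y",np.percentile(a[:,1],[1,5,50,95,99]).round(4)*1000)
    print(nm,"ex",ex,"O",O,"edge res",r[k].std())
    rng("plate",z<.018)
    rng("rail",(z>.03)&(z<.037)&(L[:,0]<.02)&(L[:,0]>-.04)&(abs(L[:,1])<.015))
    rng("Vtop",(z>.08)&(z<.092)&(L[:,0]>-.01))
    rng("pad",(z>.05)&(z<.085)&(L[:,0]<-.022)&(L[:,0]>-.05))
    rng("slj",(z>.08)&(z<.089)&(L[:,0]<-.055)&(L[:,0]>-.095))
    rng("housing",(z>.08)&(z<.091)&(L[:,0]<-.10))
    rng("grip",(z>.134)&(L[:,0]<-.12))
    rng("trig",(z>.125)&(L[:,0]>-.13))
```

```text
wrist ex [-0.1472143   0.98910462] O [0.49617633 0.042183  ] edge res 0.00019779000513096883
   plate 5636 x [-193.5 -180.5  -58.2   23.5   37.7] y [-39.1 -33.8  21.   41.2  42.1]
   rail 405 x [-30.6 -29.  -13.3   2.5   7.3] y [-9.  -8.3  0.9  9.9 10.4]
   Vtop 629 x [ 2.7  4.7 23.  35.7 36.9] y [-25.  -21.3   1.9  24.8  27.2]Traceback (most recent call last):
  File "<stdin>", line 23, in <module>
  File "<stdin>", line 18, in rng
    return _quantile_unchecked(
        a, q, axis, out, overwrite_input, method, keepdims, weights)
    return _ureduce(a,
                    func=_quantile_ureduce_func,
    ...<5 lines>...
                    overwrite_input=overwrite_input,
                    method=method)
    r = func(a, **kwargs)
    result = _quantile(arr,
                       quantiles=q,
    ...<2 lines>...
                       out=out,
                       weights=wgt)
    slices_having_nans = np.isnan(arr[-1, ...])
                                  ~~~^^^^^^^^^
IndexError: index -1 is out of bounds for axis 0 with size 0
```

Run:
```python
from h import *
f=pickle.load(open("w2.pkl","rb"));fs=pickle.load(open("f1.pkl","rb"))
ex=np.array([-.1472143,.98910462]);ey=np.array([-ex[1],ex[0]]);O=np.array([.49617633,.042183])-.0055*ex
print("O",O)
for nm,g in(("wrist",f),("side",fs["side"])):
    P=cloud(g).reshape(-1,3);P=P[(P[:,0]>.42)&(P[:,0]<.58)&(P[:,1]>-.19)&(P[:,1]<.09)&(P[:,2]>.008)]
    L=(P[:,:2]-O)@np.c_[ex,ey];z=P[:,2];print(nm)
    def rng(n,m):
        a=L[m]
        if len(a): print("  ",n,len(a),"x",(np.percentile(a[:,0],[0,2,50,98,100])*1000).round(1),"y",(np.percentile(a[:,1],[0,2,50,98,100])*1000).round(1),"z99",np.percentile(z[m],99).round(4))
    rng("rail",(z>.03)&(z<.037)&(L[:,0]<.005)&(L[:,0]>-.04)&(abs(L[:,1])<.015))
    rng("Vtop",(z>.08)&(z<.092)&(L[:,0]>-.01))
    rng("pad",(z>.05)&(z<.085)&(L[:,0]<-.02)&(L[:,0]>-.05))
    rng("slj",(z>.07)&(z<.089)&(L[:,0]<-.05)&(L[:,0]>-.1))
    rng("housing",(z>.08)&(z<.091)&(L[:,0]<-.105))
    rng("grip",(z>.134)&(L[:,0]<-.13))
    rng("trig",(z>.12)&(L[:,0]>-.13)&(L[:,0]<-.06))
    # V inner faces: points z .04-.08 near lines x=32.5-|y|
    m=(z>.084)&(z<.092)&(L[:,0]>0);a=L[m];u=a[:,0]+abs(a[:,1])
    print("   V x+|y|",(np.percentile(u[abs(a[:,1])>.012],[1,5,50,95])*1000).round(1))
```

```text
O [0.49698601 0.03674292]
wrist
   rail 352 x [-25.5 -24.8 -10.1   4.3   4.9] y [-9.7 -8.9  1.7 10.3 10.7] z99 0.0369
   Vtop 629 x [ 7.5  8.8 28.5 42.  42.9] y [-27.3 -23.8   1.9  26.7  28. ] z99 0.0899
   pad 139 x [-50.  -49.9 -46.8 -45.9 -45.7] y [-11.8 -10.9   3.6  14.5  14.7] z99 0.081
   slj 560 x [-97.7 -96.7 -86.5 -50.7 -50. ] y [-16.9 -14.8   2.1  17.8  18.5] z99 0.0868
   housing 733 x [-168.1 -165.9 -143.  -113.4 -112.3] y [-18.5 -17.1  11.5  19.6  22.4] z99 0.0904
   grip 281 x [-159.7 -159.  -152.5 -148.3 -148. ] y [-12.7 -10.7   2.   13.   13.9] z99 0.1419
   trig 264 x [-120.3 -118.4 -111.9 -107.4 -107.2] y [-9.7 -9.4  3.  10.4 10.7] z99 0.1356
   V x+|y| [31.4 31.8 36.5 53.8]
side
   rail 48 x [-29.1 -28.7  -6.2   4.3   4.8] y [-8.7 -7.   6.4 10.7 10.8] z99 0.0367
   Vtop 124 x [ 3.7  4.6 21.2 38.4 38.7] y [-26.2 -24.8  -1.7  27.1  28.1] z99 0.0899
   pad 6 x [-49.8 -49.8 -49.3 -49.2 -49.1] y [-2.5 -2.   8.9 14.6 14.8] z99 0.0797
   slj 98 x [-100.   -99.9  -82.6  -51.7  -50. ] y [-10.7  -8.1   5.6  18.2  18.3] z99 0.086
   housing 188 x [-172.3 -171.9 -163.9 -120.5 -117.5] y [-18.2 -17.3   9.6  20.   21.4] z99 0.0908
   grip 65 x [-164.  -163.5 -159.7 -152.4 -152.2] y [-11.6 -11.2   1.1  13.   13.8] z99 0.1415
   trig 76 x [-125.1 -124.  -120.3 -111.3 -109.8] y [-9.6 -9.1  1.5 10.4 10.4] z99 0.1353
   V x+|y| [25.8 27.1 32.4 48.2]
```

Call:
jog_arm:
  moves:
    - [[8.5,0,0,0,0,0,-0.101],[8.5,0,0,0,0,0,-0.101],[8.5,0,0,0,0,0,-0.101],[8.5,0,0,0,0,0,-0.102],[8.5,-1.2,3.1,0.9,0,0,0],[8.5,-1.2,3.1,0.9,0,0,0],[8.5,-1.2,3.1,0.9,0,0,0],[8.5,-1.2,3.1,0.9,0,0,0],[8.5,-1.2,3.1,0.9,0,0,0],[8.5,-1.2,3.1,0.9,0,0,0],[8.5,-1.2,3.1,0.9,0,0,0],[8.5,-1.2,3.1,0.9,0,0,0],[8.5,-1.2,3.1,0.9,0,0,0],[8.5,-1.2,3.1,0.9,0,0,0],[8.5,0,0,0,0,0,0],[8.5,0,0,0,0,0,0]]

```text
time: 4.25
tool_pos: [0.462, 0.3263, 0.2023]
tool_rot: [-0.002, -0.078, 0.997, -0.001]
contact_force: [-0.9, 0.1, 0.0]
gripper_width: 0.994
grasp_force: 0.0
```

Call:
jog_arm:
  moves:
    - [[8.5,-0.3,-0.3,1.0,0,0,0],[8.5,0,0,2.0,0,0,0],[8.5,0,0,2.0,0,0,0],[8.5,0,0,2.0,0,0,0],[8.5,0,0,2.0,0,0,0],[8.5,0,0,2.0,0,0,0],[8.5,0,0,1.2,0,0,0],[8.5,0,0,0,0,0,0],[8.5,0,0,0,0,0,0]]

```text
time: 5.0
tool_pos: [0.4666, 0.321, 0.0818]
tool_rot: [-0.0, -0.075, 0.997, -0.0]
contact_force: [-0.0, 0.5, 0.4]
gripper_width: 0.999
grasp_force: 0.0
```

Run:
```python
from plant import *
from h import *
s=state();print(s["tool_pos"],s["tool_rot"],s["contact_force"])
f=grab_frame("wrist");W=cloud(f);P=W.reshape(-1,3)
J=P[(np.hypot(P[:,0]-.4655,P[:,1]-.323)<.026)&(P[:,2]>.03)&(P[:,2]<.115)]
print(len(J),np.nanpercentile(J[:,2],99),circ(J[J[:,2]<.1]),circ(J))
```

```text
[0.46663555 0.32099892 0.08179857] [-3.82000987e-04 -7.51632720e-02  9.97171148e-01 -1.96707967e-04] [-0.02232765  0.45424802  0.35469057]
15144 0.1076306649556197 (array([0.46530982, 0.3224526 ]), np.float64(0.02238998435298119)) (array([0.46123393, 0.32180336]), np.float64(0.016799529093126736))
```

Call:
jog_arm:
  moves:
    - [[8.5,0.1,0.15,0,0,0,0],[4.0,0,0,0,0,0,0],[4.0,0,0,0,0,0,0],[4.0,0,0,0,0,0,0],[4.0,0,0,0,0,0,0],[4.0,0,0,0,0,0,0],[4.0,0,0,0,0,0,0],[4.0,0,0,0,0,0,0]]

```text
time: 5.72
tool_pos: [0.4662, 0.3232, 0.083]
tool_rot: [0.001, -0.076, 0.997, 0.0]
contact_force: [0.2, -1.8, 6.6]
gripper_width: 0.518
grasp_force: 60.9
```

Call:
jog_arm:
  moves:
    - [[4.0,0,0,-1.5,0,0,0],[4.0,0,0,-2.5,0,0,0],[4.0,0,0,-2.5,0,0,0],[4.0,0,0,-2.5,0,0,0],[4.0,0,0,-2.5,0,0,0],[4.0,0,-1.5,-1.0,0,0,0],[4.0,0.1,-2.8,0,0,0,0],[4.0,0.2,-3.0,0,0,0,0],[4.0,0.1,-3.0,0,0,0,0],[4.0,0.2,-3.0,0,0,0,0],[4.0,0.1,-3.0,0,0,0,0],[4.0,0.2,-3.0,0,0,0,0],[4.0,0.1,-3.0,0,0,0,0],[4.0,0.2,-3.0,0,0,0,0],[4.0,0.1,-2.5,0,0,0,0],[4.0,0,-1.5,0,0,0,0],[4.0,0,0,0,0,0,0],[4.0,0,0,0,0,0,0],[4.0,0,0,0,0,0,0]]

```text
time: 7.3
tool_pos: [0.4965, 0.0321, 0.2064]
tool_rot: [-0.0, -0.076, 0.997, 0.0]
contact_force: [-0.3, -1.0, -1.1]
gripper_width: 0.52
grasp_force: 61.2
```

Run:
```python
from plant import *
from h import *
ex=np.array([-.1472143,.98910462]);ey=np.array([-ex[1],ex[0]]);O=np.array([.4966,.0367])
f=grab_frame("wrist");P=cloud(f).reshape(-1,3);s=state();T=s["tool_pos"];print(T,s["tool_rot"],s["contact_force"],s["gripper_width"])
J=P[(np.hypot(P[:,0]-T[0],P[:,1]-T[1])<.028)&(P[:,2]>T[2]-.06)&(P[:,2]<T[2]+.03)]
c,r=circ(J[J[:,2]<T[2]+.012]);print(len(J),c,r,np.percentile(J[:,2],[1,99]))
L=(c-O)@np.c_[ex,ey];print("jar in clamp mm",L*1000,"tool",((T[:2]-O)@np.c_[ex,ey])*1000)
cv2.imwrite("pics/w3.png",f["color"])
L=(P[:,:2]-O)@np.c_[ex,ey];z=P[:,2]
for n,m in(("rail",(z>.03)&(z<.037)&(L[:,0]<.005)&(L[:,0]>-.04)&(abs(L[:,1])<.015)),("V",(z>.08)&(z<.092)&(L[:,0]>-.01)&(L[:,0]<.06)&(abs(L[:,1])<.04)),("hous",(z>.08)&(z<.091)&(L[:,0]<-.105)&(L[:,0]>-.19)),("pad",(z>.05)&(z<.085)&(L[:,0]<-.03)&(L[:,0]>-.05))):
    a=L[m]
    if len(a): print(n,len(a),(np.percentile(a,[0,2,98,100],axis=0)*1000).round(1).tolist())
```

```text
[0.49655046 0.03226557 0.20651324] [-3.76251888e-04 -7.59816933e-02  9.97109096e-01  3.02422429e-04] [-0.28132099 -0.22373238 -1.02387596] 0.5154277382249218
16980 [0.49794386 0.03301239] 0.024784588634982428 [0.15216134 0.23139127]
jar in clamp mm [-3.84527027 -0.78635007] tool [-4.37882082  0.7018138 ]
rail 360 [[-25.9, -4.8], [-25.0, -2.7], [4.2, 9.8], [4.2, 10.0]]
V 940 [[7.3, -14.6], [9.6, -13.2], [41.8, 25.8], [42.8, 27.5]]
hous 1514 [[-168.6, -18.9], [-165.8, -18.1], [-113.5, 19.3], [-112.3, 21.8]]
pad 283 [[-50.0, -13.9], [-49.7, -12.8], [-46.2, 14.1], [-46.2, 14.5]]
```

View pics/w3.png

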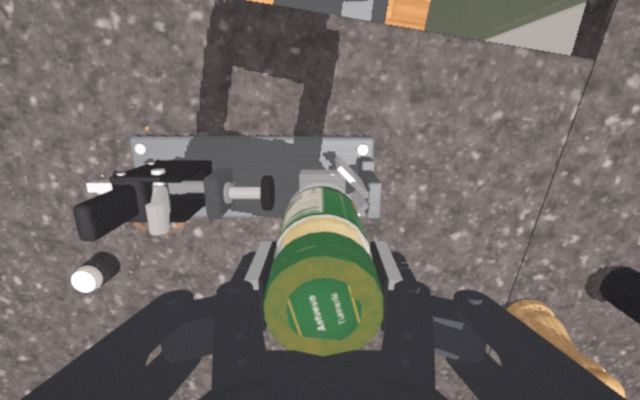

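The wrist view shows the jar held upright at about (325,290), above the rail at (320,180). The V jaw is to its right at (350,180) and the pad to its left at (267,192). Jar and clamp line up to about 1 mm, so I'll lower it.

Call:
jog_arm:
  moves:
    - [[4.0,0,-0.12,1.0,0,0,0],[4.0,0,0,1.5,0,0,0],[4.0,0,0,1.5,0,0,0],[4.0,0,0,1.5,0,0,0],[4.0,0,0,1.2,0,0,0],[4.0,0,0,0.8,0,0,0],[4.0,0,0,0.6,0,0,0],[4.0,0,0,0.4,0,0,0],[4.0,0,0,0.2,0,0,0],[4.0,0,0,0,0,0,0],[4.0,0,0,0,0,0,0]]

```text
time: 8.27
tool_pos: [0.4975, 0.0302, 0.1206]
tool_rot: [0.001, -0.076, 0.997, -0.0]
contact_force: [0.6, 0.9, -2.1]
gripper_width: 0.514
grasp_force: 61.3
```

Call:
jog_arm:
  moves:
    - [[4.0,0,0,0.1,0,0,0],[4.0,0,0,0,0,0,0],[4.0,0,0,0.1,0,0,0],[4.0,0,0,0,0,0,0],[4.0,0,0,0,0,0,0]]

```text
time: 8.68
tool_pos: [0.4971, 0.0302, 0.1181]
tool_rot: [0.0, -0.076, 0.997, -0.0]
contact_force: [0.1, -0.5, -1.2]
gripper_width: 0.514
grasp_force: 61.3
```

Call:
jog_arm:
  moves:
    - [[4.0,0,0,0.1,0,0,0],[4.0,0,0,0,0,0,0],[4.0,0,0,0,0,0,0]]

```text
time: 8.93
tool_pos: [0.4974, 0.0302, 0.1179]
tool_rot: [0.0, -0.076, 0.997, -0.0]
contact_force: [-1.9, 0.3, 6.2]
gripper_width: 0.516
grasp_force: 61.5
```

Run:
```python
from plant import *
from h import *
s=state();print(s["contact_force"],s["tool_pos"])
f=grab_frame("side");W=cloud(f)
print(proj(f,[.4975,.031,.141]),proj(f,[.4975,.031,.035]))
print([ (d["p"],d["rect"]) for d in recognise("spice_jar",f)][:6])
```

```text
[-1.86441351  0.25070605  6.18115699] [0.4974478  0.03022102 0.1179464 ]
[317.72749349 199.58764212] [317.0656723  232.53654137]
[(0.97, [316.6, 220.1, 22.9, 44.9]), (0.97, [260.3, 159.7, 20.4, 38.4]), (0.7, [292.9, 148.9, 15.4, 30.6])]
```

Call:
jog_arm:
  moves:
    - [[5.0,0,0,0,0,0,0],[6.0,0,0,0,0,0,0],[8.5,0,0,0,0,0,0],[8.5,0,0,0,0,0,0],[8.5,0,0,0,0,0,0],[8.5,0,0,-1.0,0,0,0],[8.5,0,0,-2.5,0,0,0],[8.5,0,0,-3.0,0,0,0],[8.5,0,0,-3.0,0,0,0],[8.5,0,0,-2.5,0,0,0],[8.5,0,0,0,0,0,0],[8.5,0,0,0,0,0,0]]

```text
time: 10.03
tool_pos: [0.4983, 0.0302, 0.24]
tool_rot: [0.003, -0.076, 0.997, -0.0]
contact_force: [0.2, 0.1, -0.3]
gripper_width: 0.996
grasp_force: 0.0
```

```bash
cat > look.py <<'E'
from plant import *
from h import *
import sys
ex=np.array([-.1472143,.98910462]);ey=np.array([-ex[1],ex[0]]);O=np.array([.4966,.0367])
f=grab_frame("wrist");P=cloud(f).reshape(-1,3);s=state();T=s["tool_pos"];print(s["time"],T,s["tool_rot"],s["gripper_width"])
L=(P[:,:2]-O)@np.c_[ex,ey];z=P[:,2]
J=P[(np.hypot(L[:,0]+.003,L[:,1])<.034)&(z>.093)&(z<.145)]
c,r=circ(J[J[:,2]<.136]);print("jar",len(J),((c-O)@np.c_[ex,ey]*1000).round(1),r,"ztop",np.percentile(J[:,2],99))
for h in(.10,.115,.13):
    b=J[abs(J[:,2]-h)<.006];k=circ(b);print("  at",h,((k[0]-O)@np.c_[ex,ey]*1000).round(1),k[1].round(4),len(b))
for n,m in(("pad",(z>.06)&(z<.082)&(L[:,0]<-.025)&(L[:,0]>-.05)&(abs(L[:,1])<.018)),("slj",(z>.081)&(z<.089)&(L[:,0]<-.045)&(L[:,0]>-.108)),("trig",(z>.12)&(L[:,0]>-.145)&(L[:,0]<-.06)),("grip",(z>.134)&(L[:,0]<-.145)&(L[:,0]>-.2))):
    a=L[m]
    if len(a): print(n,len(a),(np.percentile(a,[0,2,98,100],axis=0)*1000).round(1).tolist())
cv2.imwrite(sys.argv[1],f["color"])
E
python3 look.py pics/w4.png
```

```text
10.0833 [0.49722985 0.03023648 0.23778181] [ 6.71251998e-04 -7.55513397e-02  9.97141682e-01 -1.04151017e-04] 0.996216711469494
jar 3464 [-6.8  0.6] 0.02261663343419666 ztop 0.1428073440949193
  at 0.1 [-6.8  0.8] 0.0228 177
  at 0.115 [-6.8  0.4] 0.0226 162
  at 0.13 [-6.9  0.4] 0.0225 210
pad 205 [[-50.0, -14.0], [-49.7, -12.8], [-26.7, 14.2], [-25.1, 14.8]]
slj 548 [[-98.1, -18.4], [-97.1, -16.2], [-83.0, 16.8], [-47.3, 17.7]]
trig 9328 [[-119.3, -12.4], [-113.0, -7.8], [-60.5, 13.7], [-60.0, 15.0]]
grip 628 [[-160.1, -13.3], [-159.4, -11.7], [-148.5, 12.2], [-148.3, 12.8]]
```

View pics/w4.png

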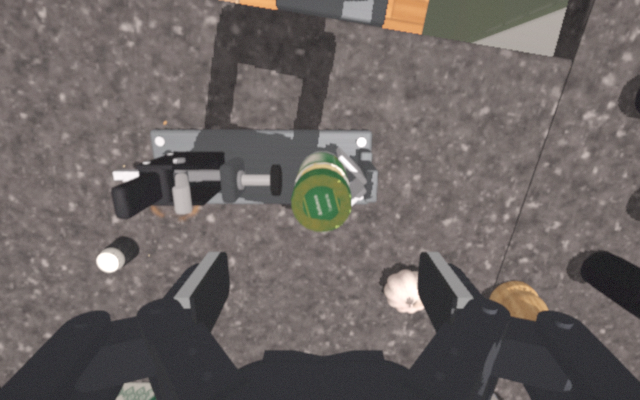

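The wrist view shows the jar standing free on the rail at (322,195), upright, 6.8 mm short of home. The pad is at (277,180), and the trigger and grip are at about (180,185) and (135,195). Next I'll move over the trigger.

Call:
jog_arm:
  moves:
    - [[8.5,0,-1.5,0,0,0,0],[8.5,0,-2.5,0,0,0,0],[8.5,0,-2.5,0,0,0,0],[8.5,0,-2.5,0,0,0,0],[8.5,0,-2.5,0,0,0,0],[8.5,0,-1.5,0,0,0,0],[8.5,0,0,0,0,0,0],[8.5,0,0,0,0,0,0],[8.5,0,0,0,0,0,0]]

```text
time: 10.83
tool_pos: [0.516, -0.0976, 0.2357]
tool_rot: [-0.001, -0.076, 0.997, 0.001]
contact_force: [0.1, 0.1, 1.0]
gripper_width: 0.993
grasp_force: 0.0
```

```bash
python3 look.py pics/w5.png; python3 -c "
from h import *
ex=np.array([-.1472143,.98910462]);ey=np.array([-ex[1],ex[0]])
from plant import *
print((state()['tool_pos'][:2]-np.array([.4966,.0367]))@np.c_[ex,ey]*1000)"
```

```text
10.8833 [ 0.51612009 -0.09736486  0.23603139] [-7.64403000e-04 -7.58938110e-02  9.97115481e-01  5.12088928e-04] 0.9911198937227886
jar 4524 [-7.   0.8] 0.022359413254244 ztop 0.1427800215319191
  at 0.1 [-6.9  1.1] 0.0227 372
  at 0.115 [-6.7  0.5] 0.0222 405
  at 0.13 [-7.   0.5] 0.0224 503
pad 353 [[-50.0, -15.0], [-49.8, -11.8], [-25.2, 14.5], [-25.0, 15.2]]
slj 562 [[-98.5, -17.1], [-98.2, -15.9], [-85.3, 16.9], [-47.6, 17.6]]
trig 25851 [[-145.0, -10.6], [-142.5, -6.0], [-63.5, 20.4], [-60.0, 23.0]]
grip 18843 [[-200.0, -12.3], [-199.3, -6.9], [-146.6, 20.7], [-145.0, 22.6]]
[-135.47781425    0.4288505 ]
```

Call:
jog_arm:
  moves:
    - [[8.5,0,0,1.0,0,0,0],[8.5,0,0,2.0,0,0,0],[8.5,0,0,2.0,0,0,0],[8.5,0,0,2.0,0,0,0],[8.5,0,0,2.0,0,0,0],[8.5,0,0,1.5,0,0,0],[8.5,0,0,0.9,0,0,0],[8.5,0,0,0,0,0,0],[8.5,0,-0.5,0,0,0,0],[8.5,0,-0.45,0,0,0,0],[8.5,0,0,0,0,0,0],[8.5,0,0,0,0,0,0]]

```text
time: 11.88
tool_pos: [0.519, -0.1083, 0.1244]
tool_rot: [0.001, -0.075, 0.997, -0.0]
contact_force: [0.8, -0.3, -0.0]
gripper_width: 0.996
grasp_force: 0.0
```

```bash
cat > l2.py <<'E'
from plant import *
from h import *
import sys
ex=np.array([-.1472143,.98910462]);ey=np.array([-ex[1],ex[0]]);O=np.array([.4966,.0367])
s=state();T=s["tool_pos"];print("t",s["time"],"tool clamp mm",((T[:2]-O)@np.c_[ex,ey]*1000).round(1),T[2].round(4),"F",s["contact_force"].round(1) if hasattr(s["contact_force"],"round") else s["contact_force"],s["gripper_width"],s["grasp_force"])
for cam in("side","wrist"):
    f=grab_frame(cam);P=cloud(f).reshape(-1,3);OO=O+((-.004*ex) if cam=="side" else 0)
    L=(P[:,:2]-OO)@np.c_[ex,ey];z=P[:,2];print(cam)
    J=P[(np.hypot(L[:,0]+.003,L[:,1])<.034)&(z>.093)&(z<.136)]
    if len(J)>30: c,r=circ(J);print(" jar",len(J),((c-OO)@np.c_[ex,ey]*1000).round(1),r.round(4))
    for n,m in(("pad>75",(z>.074)&(z<.083)&(L[:,0]<-.018)&(L[:,0]>-.06)&(abs(L[:,1])<.016)),("slj",(z>.082)&(z<.0885)&(L[:,0]<-.03)&(L[:,0]>-.11)&(abs(L[:,1])<.019))):
        a=L[m]
        if len(a)>5: print(" ",n,len(a),(np.percentile(a[:,0],[0,2,25,50,75,98,100])*1000).round(1).tolist())
    if len(sys.argv)>1 and cam==sys.argv[1]: cv2.imwrite(sys.argv[2],f["color"])
E
python3 l2.py
```

```text
t 11.8833 tool clamp mm [-146.7   -0.8] 0.1244 F [ 0.8 -0.3 -0. ] 0.9959105600845871 0.0
side
 jar 216 [-6.6  2.3] 0.0206
  pad>75 59 [-53.8, -53.4, -49.6, -27.9, -25.7, -21.6, -21.4]
  slj 34 [-97.0, -96.5, -94.9, -92.4, -89.1, -84.9, -84.0]
wrist
 jar 7460 [-7.3  0.7] 0.0221
  pad>75 1187 [-55.4, -54.8, -52.4, -48.0, -28.6, -24.0, -22.3]
  slj 1118 [-98.8, -98.3, -96.0, -93.4, -90.7, -86.7, -30.0]
```

Call:
jog_arm:
  moves:
    - [[8.5,0,0.15,0.2,0,0,0],[2.5,0,0,0,0,0,0],[2.5,0,0,0,0,0,0],[2.5,0,0,0,0,0,0],[2.5,0,0,0,0,0,0],[2.5,0,0,0,0,0,0],[2.5,0,0,0,0,0,0],[2.5,0,0,0,0,0,0],[2.5,0,0,0,0,0,0],[2.5,0,0,0,0,0,0]]

```text
time: 12.82
tool_pos: [0.5188, -0.1095, 0.1229]
tool_rot: [0.001, -0.075, 0.997, -0.003]
contact_force: [0.7, -13.0, 3.7]
gripper_width: 0.335
grasp_force: 62.0
```

```bash
python3 l2.py
```

```text
t 12.8167 tool clamp mm [-147.9   -0.4] 0.1229 F [  0.7 -13.    3.7] 0.33492410953698276 61.95650199428201
side
 jar 227 [-5.9  2.1] 0.0212
  pad>75 67 [-48.2, -47.3, -44.8, -28.4, -26.1, -21.6, -20.8]
  slj 35 [-91.1, -90.7, -87.8, -85.8, -82.8, -79.5, -78.9]
wrist
 jar 7426 [-7.3  0.7] 0.0221
  pad>75 1241 [-49.6, -49.0, -46.7, -42.2, -28.7, -23.9, -22.4]
  slj 1331 [-93.1, -92.5, -90.1, -87.3, -84.3, -81.0, -30.0]
```

Call:
jog_arm:
  moves:
    - [[8.5,0,-0.25,0,0,0,0],[8.5,0,0,0,0,0,0],[8.5,0,0,0,0,0,0],[8.5,0,0,0,0,0,0],[8.5,0,0,0,0,0,0],[8.5,0,0,0,0,0,0],[8.5,0,0,0,0,0,0],[2.5,0,0,0,0,0,0],[2.5,0,0,0,0,0,0],[2.5,0,0,0,0,0,0],[2.5,0,0,0,0,0,0],[2.5,0,0,0,0,0,0],[2.5,0,0,0,0,0,0],[2.5,0,0,0,0,0,0],[2.5,0,0,0,0,0,0]]

```text
time: 14.17
tool_pos: [0.5191, -0.1095, 0.1227]
tool_rot: [0.001, -0.075, 0.997, -0.001]
contact_force: [-0.5, -3.2, 6.4]
gripper_width: 0.338
grasp_force: 62.3
```

```bash
python3 l2.py
```

```text
t 14.1667 tool clamp mm [-148.    -0.7] 0.1227 F [-0.5 -3.2  6.4] 0.3379638012952231 62.3121690005064
side
 jar 225 [-6.3  2.3] 0.0208
  pad>75 68 [-41.9, -41.5, -38.9, -28.4, -25.6, -22.2, -20.2]
  slj 41 [-85.5, -84.6, -82.0, -80.2, -76.8, -72.9, -72.4]
wrist
 jar 7444 [-7.3  0.7] 0.0221
  pad>75 1265 [-43.6, -43.0, -40.8, -36.2, -28.6, -23.9, -22.4]
  slj 1325 [-87.0, -86.5, -84.2, -81.5, -78.4, -75.0, -30.0]
```

Call:
jog_arm:
  moves:
    - [[8.5,0,0,0,0,0,0],[8.5,0,0,0,0,0,0],[8.5,0,0,0,0,0,0],[8.5,0,0,0,0,0,0],[8.5,0,0,0,0,0,0],[8.5,0,0,0,0,0,0],[8.5,0,0,0,0,0,0],[2.5,0,0,0,0,0,0],[2.5,0,0,0,0,0,0],[2.5,0,0,0,0,0,0],[2.5,0,0,0,0,0,0],[2.5,0,0,0,0,0,0],[2.5,0,0,0,0,0,0],[2.5,0,0,0,0,0,0],[2.5,0,0,0,0,0,0]]

```text
time: 15.52
tool_pos: [0.5191, -0.1096, 0.1227]
tool_rot: [0.001, -0.075, 0.997, -0.001]
contact_force: [-1.1, -3.2, 5.8]
gripper_width: 0.339
grasp_force: 62.5
```

Call:
jog_arm:
  moves:
    - [[8.5,0,0,0,0,0,0],[8.5,0,0,0,0,0,0],[8.5,0,0,0,0,0,0],[8.5,0,0,0,0,0,0],[8.5,0,0,0,0,0,0],[8.5,0,0,0,0,0,0],[8.5,0,0,0,0,0,0],[2.5,0,0,0,0,0,0],[2.5,0,0,0,0,0,0],[2.5,0,0,0,0,0,0],[2.5,0,0,0,0,0,0],[2.5,0,0,0,0,0,0],[2.5,0,0,0,0,0,0],[2.5,0,0,0,0,0,0],[2.5,0,0,0,0,0,0]]

```text
time: 16.77
tool_pos: [0.5191, -0.1095, 0.1228]
tool_rot: [0.001, -0.075, 0.997, -0.001]
contact_force: [0.1, -2.1, 5.1]
gripper_width: 0.332
grasp_force: 62.4
```

```bash
python3 l2.py wrist pics/w6.png
```

```text
t 16.7667 tool clamp mm [-147.9   -0.7] 0.1228 F [ 0.1 -2.1  5.1] 0.3315606199267823 62.35940806567669
side
 jar 222 [-1.   1.8] 0.0205
  pad>75 49 [-31.3, -31.2, -28.2, -24.2, -20.8, -18.2, -18.2]
  slj 43 [-72.7, -72.7, -69.4, -68.0, -64.8, -61.8, -61.7]
wrist
 jar 6911 [-1.5  0.3] 0.0222
  pad>75 1173 [-33.5, -32.8, -31.1, -27.0, -22.9, -18.8, -18.1]
  slj 1345 [-75.3, -74.7, -72.5, -69.7, -66.8, -63.2, -62.6]
```

View pics/w6.png

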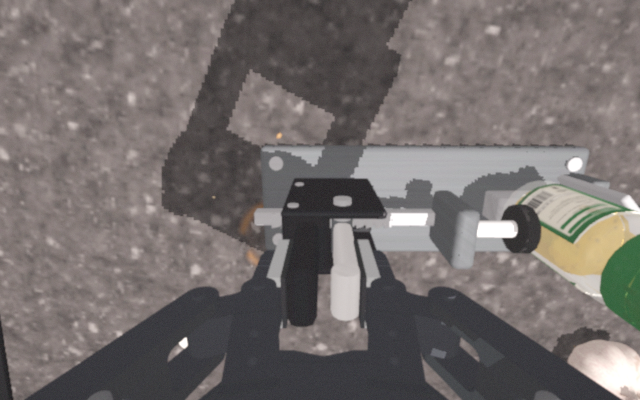

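The view shows the pad (520,228) touching the upright jar, with the plunger between jaw (455,230) and pad still fully out. I need two more squeezes, then another measurement.

Call:
jog_arm:
  moves:
    - [[8.5,0,0,0,0,0,0],[8.5,0,0,0,0,0,0],[8.5,0,0,0,0,0,0],[8.5,0,0,0,0,0,0],[8.5,0,0,0,0,0,0],[8.5,0,0,0,0,0,0],[8.5,0,0,0,0,0,0],[2.5,0,0,0,0,0,0],[2.5,0,0,0,0,0,0],[2.5,0,0,0,0,0,0],[2.5,0,0,0,0,0,0],[2.5,0,0,0,0,0,0],[2.5,0,0,0,0,0,0],[2.5,0,0,0,0,0,0],[2.5,0,0,0,0,0,0]]

```text
time: 18.12
tool_pos: [0.5191, -0.1096, 0.1228]
tool_rot: [0.001, -0.075, 0.997, -0.001]
contact_force: [-0.6, -3.4, 5.5]
gripper_width: 0.331
grasp_force: 62.2
```

Call:
jog_arm:
  moves:
    - [[8.5,0,0,0,0,0,0],[8.5,0,0,0,0,0,0],[8.5,0,0,0,0,0,0],[8.5,0,0,0,0,0,0],[8.5,0,0,0,0,0,0],[8.5,0,0,0,0,0,0],[8.5,0,0,0,0,0,0],[2.5,0,0,0,0,0,0],[2.5,0,0,0,0,0,0],[2.5,0,0,0,0,0,0],[2.5,0,0,0,0,0,0],[2.5,0,0,0,0,0,0],[2.5,0,0,0,0,0,0],[2.5,0,0,0,0,0,0],[2.5,0,0,0,0,0,0]]

```text
time: 19.37
tool_pos: [0.5192, -0.1095, 0.1229]
tool_rot: [0.001, -0.075, 0.997, -0.001]
contact_force: [-0.9, -2.0, 6.5]
gripper_width: 0.333
grasp_force: 62.4
```

```bash
python3 l2.py wrist pics/w7.png
```

```text
t 19.3667 tool clamp mm [-148.    -0.8] 0.1229 F [-0.9 -2.   6.5] 0.33334196885533157 62.41700604557991
side
 jar 227 [-0.6  1.6] 0.0203
  pad>75 58 [-59.7, -59.6, -44.2, -28.5, -22.3, -18.6, -18.0]
  slj 49 [-62.3, -62.1, -58.9, -56.8, -53.5, -48.5, -48.3]
wrist
 jar 6878 [-0.9 -0.1] 0.0222
  pad>75 1146 [-33.0, -32.1, -30.4, -26.4, -22.4, -18.6, -18.0]
  slj 1359 [-63.6, -62.9, -60.8, -58.1, -55.1, -51.5, -50.7]
```

View pics/w7.png

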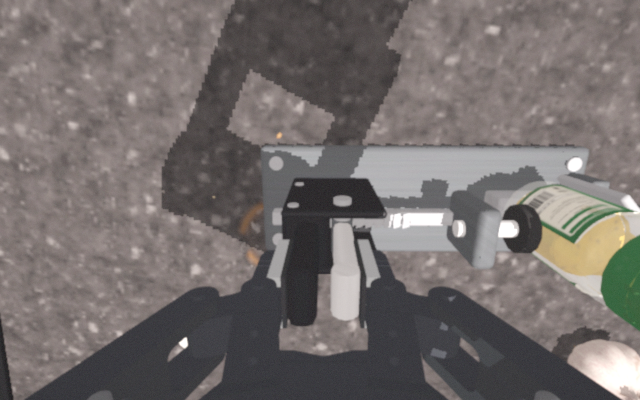

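The plunger gap has dropped from about 37.8 to 25.1 mm, so the pad is about 12.7 mm in. Another tooth would make it about 18.7 mm, which is farther from half. The jar is seated upright in the V and the trigger is held squeezed, so I'm handing in.

```bash
python3 -c "
from plant import *
print(job_done())"
```

```text
the job is handed in; nothing more can be done
None
```

The spice jar stands upright on the rail, pressed into the V jaw with the pad about 12.7 mm in (half is 15 mm; one more tooth would give about 18.7 mm); I handed the job in at about 19.5 s with the trigger still squeezed, and no verdict was returned.

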